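# Park the register gauge's index plunger and bring the gauge up to the embossing die

## Task

The register gauge on the press bed is locked to its rail by a sprung index plunger. Pull the plunger's black knob up, twist it a quarter turn into its rest notch so that it stays retracted by itself, then slide the gauge along the rail until its brass button just touches the side of the embossing die. The die is already registered, so do not shift it, go gently and do not strain the plunger, and leave everything else where it is.

Things in the scene. Friction and masses are not known exactly. Their poses are not given: they have to be found in the camera images.
- bed: dark steel press bed, a flat plate 240 (x) x 460 (y) x 18 mm with two dark slots, lying fixed on the bench. Origin at the centre of its underside; y along its length.
- rail: bright aluminium rail, 36 (x) x 380 (y) x 20 mm, fixed on the bed near its robot side, parallel to the bed's y. A row of dark 10 mm index holes, 20 mm apart, along its top. Origin: centre of its underside (on the bed's top).
- gauge: green saddle gauge straddling the rail, x -28 to 28, y -60 to 30 mm, its top 34 mm above the bed; slides only along the rail's y, at least 200 mm to +y from its start, against a steady drag of about 3 N, and stays where left. A steel arm, 10 to 22 mm above the bed, reaches 112 mm to +x. Origin: on the rail's underside, below the plunger's axis.
- lug (a point): middle of the rear (-y) face of the gauge's green thumb lug, for pushing the gauge along: an upright plate 40 (x) x 10 (y) mm at the gauge's -y end, from 34 to 50 mm above the bed. The face lies 59 mm in -y from the plunger's axis, this point 43 mm above the bed.
- screw_seat (a point): where the gauge's contact screw leaves the +y side of the arm: 102 mm in x and 25 mm in y from the plunger's axis, 16 mm above the bed. The screw is brass, 12 mm thick with a domed end (the button), points to +y and is jammed by its lock nut; it stands out 10 to 34 mm, set differently each time, so only touch tells.
- plunger: the index plunger standing upright in the gauge: pin, cross bar and knob in one piece; it lifts and twists about the vertical. Origin as the gauge's when down; its x axis runs along the cross bar and the red line on the knob. It is light work for two fingers: besides its spring it should never bear more than about 15 N.
- knob (a point): centre of the plunger's round knurled black knob (28 mm diameter, 26 mm high, red line across its top). With the pin down it is 66.5 mm above the bed's top and the knob's underside 53.5 mm; nothing else near it reaches higher than 52 mm above the bed.
- plunger_lift (a joint): how far the plunger is pulled up (m): 0 pin in its hole. A spring pushes it down with about 7 N at 0 and 13 N at the top. The cross bar clears the notched sleeve above 0.0123, the end stop is at 0.0145, and it sits at about 0.0095 in the rest notch, where the pin is out of the hole.
- plunger_twist (a joint): turn of the plunger about the vertical (rad, anticlockwise from above): 0 with the bar along the gauge's x, within 0.1 of that as found. The rest notch, 2.5 mm deep and 0.15 rad wide to either side, lies at +1.57 and the same at -1.57; the turn ends at 1.78 either way. It can turn only while pulled up clear of the sleeve.
- die: embossing die: a loose steel block 90 (x) x 70 (y) x 38 mm with an engraved brass top, about 1.9 kg, lying on the bed, roughly square to it, on the +y side of the button. Origin: centre of its underside; the button meets its -y face (y = -35 mm). It slides if pushed with more than about 8 to 15 N; the gauge should bear on it with less than 10 N.
- brass_stamp: loose brass hand stamp standing on the bed's far edge, 22 x 22 x 38 mm; leave alone. Origin at its underside.
- steel_stamp: loose steel hand stamp standing on the bed's far edge, 22 x 22 x 38 mm; leave alone. Origin at its underside.
- mallet: white-headed mallet, 210 mm long, lying on the bench; leave alone. Origin at its underside, mid-handle.
- pink_spool: pink thread cone, 40 mm wide, 62 mm high, on the bench; leave alone. Origin at its underside.
- green_spool: green thread cone, 40 mm wide, 62 mm high, on the bench; leave alone. Origin at its underside.
- yellow_spool: yellow thread cone, 40 mm wide, 62 mm high, on the bench; leave alone. Origin at its underside.
- dye_bottle: amber dye bottle, 48 mm wide, 100 mm high, on the bench; leave alone. Origin at its underside.
- awl: awl with a wooden handle, 150 mm long, lying on the bench; leave alone. Origin at its underside.

How it is judged:
On the way, in this order (a step that is already met when the one before it is completed fails the run):
1. the plunger is pulled up and twisted into its rest notch, the gauge still clear of the die (value of joint plunger_lift between 0.0085 and 0.011 m and (value of joint plunger_twist above 1.35 rad or value of joint plunger_twist below -1.35 rad) and y of button_c0 in the frame of die below -0.049 m), for 0.2 s.
2. the gauge's button touches the die, the plunger still parked (value of joint plunger_lift between 0.0085 and 0.011 m and (value of joint plunger_twist above 1.35 rad or value of joint plunger_twist below -1.35 rad) and y of button_c0 in the frame of die between -0.0416 and -0.0395 m), for 0.2 s.
At the end, for the whole second after the job is handed in: The plunger sits by itself in its rest notch (lift 8.5 to 11 mm, twisted at least 1.35 rad either way), the gauge's button is touching the die's side (gap under 0.6 mm), the die is within 1.5 mm of where it lay, and everything is released and at rest (all of step 2 and distance of die from where it was at the start of the episode below 0.0015 m and linear speed of each of gauge, die below 0.005 m/s).
It fails at once if the die is shifted by more than 1.5 mm (distance of die from where it was at the start of the episode above 0.0015 m).
It fails at once if the gauge presses on the die with more than 15 N (contact force between gauge and die above 15 N).
It fails at once if the plunger is strained: hauled against its end stop with more than 20 N beyond its spring, or pressed or wrenched against its sleeve with more than 32 N (its spring alone gives 12 N) (contact force between plunger_c1 and gauge_c6 above 20 N or contact force between plunger and gauge above 32 N).
It fails at once if a bystander (stamp, mallet, spool, bottle or awl) is moved by more than 20 mm (distance of any of brass_stamp, steel_stamp, mallet, pink_spool, green_spool, yellow_spool, dye_bottle, awl from where it was at the start of the episode above 0.02 m).
It also fails if it takes over 64 s, if anything falls off the work surface, if the arm or the gripper's body presses on something with over 40 N, if the wrist force passes 120 N, or if a joint passes its speed limit or range.

## Robot

A 6-joint arm with a two-finger parallel gripper is mounted at the origin on the work surface. World frame = base frame: x ahead of the robot, y to its left, z up, the work surface at z = 0. Lengths are in m, angles in rad, forces in N, time in s.
With the tool pointing down it reaches from about 0.375 to 0.9 m from the base axis. Payload 3.1 kg.
Tool frame: the origin (TCP) lies midway between the tips of the shut fingers; the grasp point (between the pads) lies robot.grip_depth behind it (robot.grip_depth is the distance from the TCP to the grasp point, in m); z points along the fingers, y is the line along which they close (so a half turn about z gives the same grasp; the last joint's range is limited). The gripper opens to 87 mm and grips with 3 to 60 N. Pads are 19 mm wide; open, the fingers measure 117 mm over their backs; the gripper's body (75 mm by 190 mm) begins 51 mm behind the grasp point.
Start: joints at [-1.377, 0.527, 1.433, -0, 1.181, -0.178], TCP at [0.227, -0.582, 0.223] pointing down, gripper open.
Joint ranges: [-3.08, 3.08], [-0.75, 2.2], [0.22, 2.44], [-1.43, 4.57], [0, 2.65], [-2.85, 2.85]. Speed limits (rad/s): [2.79, 2.79, 3.14, 3.14, 3.14, 3.14].

## Interface

Orientations are given as a unit quaternion [x, y, z, w].
In Python, from rig import robot, cam, get_obs gives the robot as it stands (robot), with the cameras (cam) and the readings as plain functions.
- The arm moves only by the shell command python3 nudge.py FILE [OPENING] [FORCE], which reads ROWS from the file FILE. ROWS is one flat JSON list of numbers that holds 1 to 20 rows one after another, with no inner brackets; each row has 4 numbers: dx, dy, dz in m, then a turn about the tool's z in rad; each row shifts and turns the commanded pose from where the row before left it, along the tool's axes as they then stand; what a row does not reach is not made up. A row lasts 1/12 s, in which the tool goes at most 0.0417 m and 0.125 rad, less where a joint would pass 70% of its speed; a pose out of reach is approached as far as the arm can. OPENING is the finger opening in m, set as the command begins (- or left out keeps the last). The fingers move at their own pace and stop on an object; FORCE is the grip in N (left out, the last holds). Time passes only in rows, so rows that do not move let the fingers close. It prints the time, the measured TCP pose, the force, the opening and the grip force at its end. Input that does not fit is refused with a message, and nothing moves.
- get_obs(): the state, without advancing time (a new reading comes with each control period).
- cam.camera(name): name is "side" or "top" or "wrist"; returns a dict with "img" (480x640x3 uint8, red, green, blue), "fx", "fy", "cx", "cy" (pixels), "xyz" and "attitude" of the camera in the world. Camera axes: x right, y down, z forward; pixel columns grow to the right and rows downward; lengths in m; the calibration is good to about 2 mm. A picture is of the moment at which its call begins. There is no depth.
- robot.hand_in(): hands the job in; it is judged then, once.
The state is a dict: "time": time; "q": joint angles; "joint_velocities": joint speeds; "joint_torque": joint torques, N m; "position": TCP position; "tool_rot": TCP orientation; "ft_force": force on the tool from outside, world axes, zero at the start; "moment": the same for the moment, N m; "grip_width": finger opening in m; "grip_force": force on a finger pad.
Only numpy, scipy, OpenCV 4.12 (cv2) and the standard library are available. Lean on these libraries where they do the work, as an engineer would, in place of code of your own. Each camera call takes 0.05 s, during which the arm holds its last target. There are 200 camera calls.

## Working session

There is one attempt and no reset: what is moved stays moved. The work goes in short steps, Python scripts to look and compute and a shell command to move; the robot and the scene stay as the last step left them, time stands still between calls to the robot, and variables do not carry over. Pictures are saved under pics/ and viewed, at most 10 in all, crops included, and the job is handed in when it is done.

```bash
ls; mkdir -p pics; python3 - <<'E'
from rig import robot, cam, get_obs
import cv2,numpy as np
for n in("top","side"):
    c=cam.camera(n); cv2.imwrite(f"pics/{n}0.png",c["img"][:,:,::-1]); print(n,c["fx"],c["cx"],c["cy"],c["xyz"],c["attitude"])
o=get_obs(); print(o["time"],o["position"],o["tool_rot"],robot.grip_depth)
E
```

```text
nudge.py
pics
rig.py
top 517.4735167703159 315.8412102880767 244.1586795115992 [ 0.31524325 -0.00469617  1.19040085] [-0.69678402  0.70982949 -0.07290866  0.07292774]
side 579.9072166998792 323.83634563633194 233.25363934258482 [0.47268047 1.07861345 0.9348452 ] [-0.03123875  0.89781881 -0.4390963   0.01183095]
0.1 [ 0.22696039 -0.58163923  0.22167247] [ 9.82766178e-01  1.84850522e-01 -2.36002289e-05 -9.60771503e-04] 0.0187
```

View pics/top0.png

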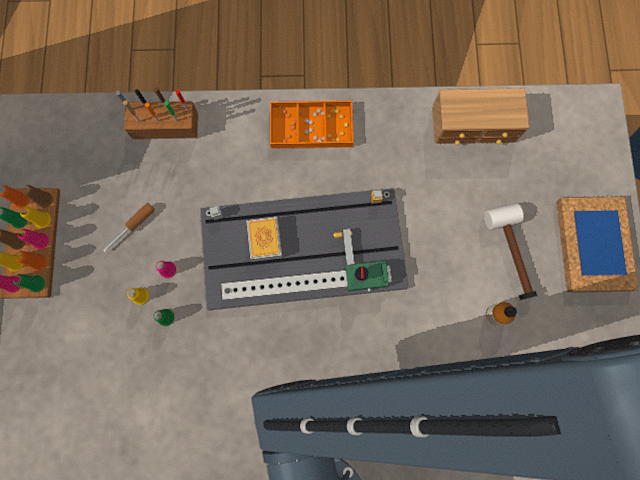

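View pics/side0.png

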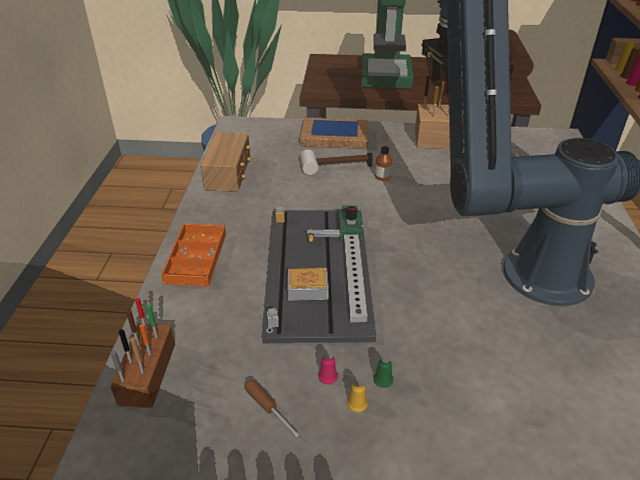

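The top view shows the knob at about (361,273), the gauge's green body around (368,275), the button near (336,235), the die at (264,238), and the rail running left of the gauge to (222,291). +y is to the left. Next I'll measure.

```bash
cat > h.py <<'E'
from rig import robot, cam, get_obs
import cv2,numpy as np
from scipy.spatial.transform import Rotation as R
def ray(c,uv,z):
    uv=np.atleast_2d(uv).astype(float)
    d=np.c_[(uv[:,0]-c["cx"])/c["fx"],(uv[:,1]-c["cy"])/c["fy"],np.ones(len(uv))]
    d=R.from_quat(c["attitude"]).apply(d); p=np.array(c["xyz"])
    return p+d*((z-p[2])/d[:,2])[:,None]
def blobs(img,lo,hi,box,amin=8):
    x0,y0,x1,y1=box
    m=cv2.inRange(cv2.cvtColor(img,cv2.COLOR_RGB2HSV),lo,hi); k=np.zeros_like(m); k[y0:y1,x0:x1]=m[y0:y1,x0:x1]
    n,l,s,ce=cv2.connectedComponentsWithStats(k)
    return [(ce[i],s[i,4],np.argwhere(l==i)[:,::-1]) for i in range(1,n) if s[i,4]>=amin]
E
python3 - <<'E'
from h import *
c=cam.camera("top"); im=c["img"]
cv2.imwrite("pics/crop1.png",cv2.resize(im[185:315,195:415,::-1],None,fx=3.6,fy=3.6,interpolation=cv2.INTER_CUBIC))
# holes
b=blobs(im,(0,0,0),(180,255,90),(222,265,346,300),5)
h=[x for x in b if x[1]<60]; H=ray(c,[x[0] for x in h],.038)
print(np.c_[H[:,:2],[x[1] for x in h]].round(4))
for nm,lo,hi,box,z in(("red",(0,120,80),(8,255,255),(340,255,385,290),.0975),("gold",(12,80,80),(35,255,255),(240,210,290,265),.056),("button",(12,80,80),(35,255,255),(325,225,350,245),.034),("green",(50,60,20),(90,255,255),(335,250,400,300),.052)):
    for x in blobs(im,lo,hi,box,6):
        r=cv2.minAreaRect(x[2].astype(np.float32)); P=ray(c,cv2.boxPoints(r),z)
        print(nm,x[1],x[0].round(1),ray(c,x[0],z)[0].round(4)); print(P[:,:2].round(4).tolist())
c=cam.camera("side"); im=c["img"]
for x in blobs(im,(0,120,80),(8,255,255),(330,200,370,230),3): print("side red",x[1],x[0],ray(c,x[0],.0975)[0])
E
```

```text
[[ 4.933e-01  1.866e-01  6.000e+00]
 [ 4.920e-01  1.751e-01  1.300e+01]
 [ 4.921e-01  1.586e-01  9.000e+00]
 [ 4.781e-01 -6.370e-02  1.000e+01]
 [ 4.743e-01 -2.370e-02  9.000e+00]
 [ 4.762e-01 -4.350e-02  1.000e+01]
 [ 4.692e-01  3.620e-02  1.200e+01]
 [ 4.710e-01  1.630e-02  1.100e+01]
 [ 4.724e-01 -3.900e-03  1.000e+01]
 [ 4.655e-01  7.650e-02  1.200e+01]
 [ 4.676e-01  5.610e-02  1.100e+01]
 [ 4.623e-01  1.164e-01  1.200e+01]
 [ 4.642e-01  9.630e-02  1.200e+01]
 [ 4.585e-01  1.560e-01  1.000e+01]
 [ 4.600e-01  1.356e-01  1.200e+01]
 [ 4.547e-01  1.938e-01  1.500e+01]
 [ 4.566e-01  1.756e-01  1.000e+01]]
red 26 [361.7 272.5] [ 0.4808 -0.1034  0.0975]
[[0.4926, -0.1024], [0.4925, -0.1067], [0.4688, -0.1058], [0.4689, -0.1015]]
gold 994 [263.3 237.2] [0.5711 0.1109 0.056 ]
[[0.6092, 0.1474], [0.6158, 0.0844], [0.5337, 0.0751], [0.5273, 0.1372]]
button 48 [337.2 234.4] [ 0.5796 -0.0564  0.034 ]
[[0.5736, -0.0465], [0.5854, -0.0468], [0.585, -0.0674], [0.5732, -0.0671]]
green 871 [367.9 275.4] [ 0.4808 -0.1212  0.052 ]
[[0.5065, -0.0699], [0.5146, -0.162], [0.456, -0.1654], [0.4481, -0.0743]]
side red 15 [351.66666667 208.66666667] [ 0.47662168 -0.09999438  0.0975    ]
```

View pics/crop1.png

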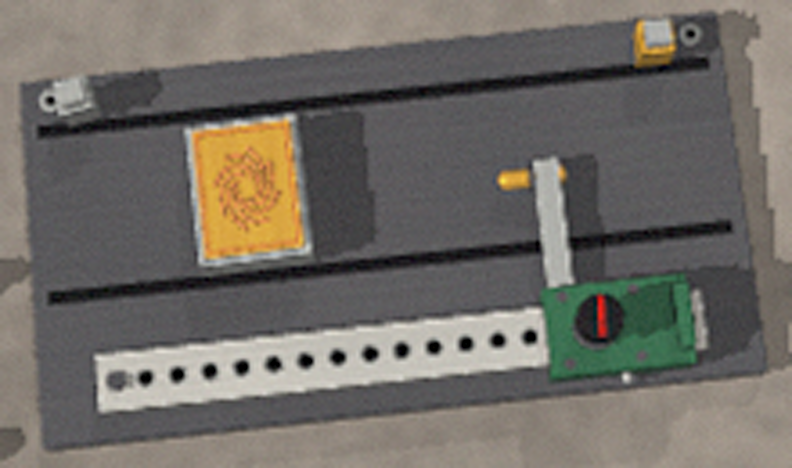

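Bed yaw is about +0.09 rad and the knob is near (0.480,-0.103). I'll go above it with the fingers open, tool x along world x.

```bash
echo '[0,0,0,0.124,0,0,0,0.124,0,0,0,0.124,0.015,-0.028,0,0,0.015,-0.028,0,0,0.015,-0.028,0,0,0.015,-0.028,0,0,0.015,-0.028,0,0,0.015,-0.028,0,0,0.015,-0.028,0,0,0.015,-0.028,0,0,0.015,-0.028,0,0,0.015,-0.028,0,0,0.015,-0.028,0,0,0.015,-0.028,0,0,0.015,-0.028,0,0,0.015,-0.028,0,0,0.015,-0.028,0,0,0.015,-0.028,0,0]' > next.json && python3 nudge.py next.json 0.06; echo '[0.014,-0.03,0.0,0,0,0,0.02,0,0,0,0.02,0,0,0,0,0,0,0,0,0]' > next.json && python3 nudge.py next.json
python3 - <<'E'
from h import *
c=cam.camera("wrist"); cv2.imwrite("pics/w1.png",c["img"][:,:,::-1]); print(c["xyz"],c["attitude"])
for x in blobs(c["img"],(0,120,60),(8,255,255),(0,0,640,480),30): print("red",x[1],x[0],ray(c,x[0],.0975)[0],ray(c,cv2.boxPoints(cv2.minAreaRect(x[2].astype(np.float32))),.0975)[:,:2].round(4).tolist())
o=get_obs(); print(o["q"],o["position"],o["ft_force"],R.from_quat(o["tool_rot"]).as_matrix().round(3))
E
```

```text
time: 1.78
position: [0.4676, -0.1328, 0.2226]
tool_rot: [1.0, -0.0, -0.0, -0.0]
ft_force: [0.7, 0.1, -0.4]
grip_width: 0.0601
grip_force: 0.0
time: 2.2
position: [0.4804, -0.1038, 0.1819]
tool_rot: [1.0, 0.0, -0.001, -0.001]
ft_force: [0.1, 0.1, -0.1]
grip_width: 0.0597
grip_force: 0.0
[ 0.54594695 -0.10362319  0.34396096] [-0.70139641  0.70210903  0.08771881 -0.08597325]
red 189 [313.46560847 237.23280423] [ 0.4800207  -0.10212697  0.0975    ] [[0.4926, -0.1003], [0.4926, -0.1041], [0.4675, -0.104], [0.4675, -0.1002]]
[-4.41191891e-01  4.09083710e-01  1.80186793e+00 -2.66885320e-05
  9.31015784e-01  1.13009050e+00] [ 0.4812195  -0.10450251  0.18274081] [ 0.68649325 -0.42467824  0.01286139] [[ 1. -0. -0.]
 [-0. -1.  0.]
 [-0. -0. -1.]]
```

The wrist view agrees: knob at about (0.480,-0.102), with the red line along world x (twist ≈ -0.09). I'll descend and close gently.

```bash
echo '[0,-0.001,0.02,0,0,0,0.02,0,0,0,0.02,0,0,0,0.02,0,0,0,0.015,0,0,0,0.0075,0,0,0,0.005,0,0,0,0,0,0,0,0,0]' > next.json && python3 nudge.py next.json; echo '[0,0,0,0,0,0,0,0,0,0,0,0,0,0,0,0,0,0,0,0,0,0,0,0]' > next.json && python3 nudge.py next.json 0.02 5
```

```text
time: 3.0
position: [0.4818, -0.1038, 0.0758]
tool_rot: [1.0, -0.0, 0.001, 0.0]
ft_force: [0.2, -0.6, -1.7]
grip_width: 0.0598
grip_force: 0.0
time: 3.5
position: [0.4812, -0.1033, 0.0752]
tool_rot: [1.0, -0.0, 0.0, -0.0]
ft_force: [-0.1, 1.2, 1.8]
grip_width: 0.0274
grip_force: 1.4
```

```bash
echo '[0,0,0,0,0,0,0,0,0,0,0,0,0,0,0,0]' > next.json && python3 nudge.py next.json 0.02 22; echo '[0,0,-0.002,0,0,0,-0.002,0,0,0,-0.002,0,0,0,-0.002,0,0,0,0,0,0,0,0,0,0,0,0,0]' > next.json && python3 nudge.py next.json
python3 - <<'E'
from h import *
o=get_obs(); print(o["position"],o["ft_force"],o["grip_force"])
for i in range(4):
  cam.camera("wrist"); o=get_obs(); print(o["position"],o["ft_force"])
E
```

```text
time: 3.83
position: [0.4812, -0.1031, 0.0752]
tool_rot: [1.0, -0.0, 0.0, -0.0]
ft_force: [0.0, 2.2, 4.2]
grip_width: 0.0276
grip_force: 22.0
time: 4.42
position: [0.4809, -0.1031, 0.0827]
tool_rot: [1.0, -0.0, -0.0, -0.0]
ft_force: [1.9, 1.8, -11.0]
grip_width: 0.0273
grip_force: 22.0
[ 0.48090799 -0.10311878  0.08272617] [  1.92562781   1.81945391 -11.00274468] 21.998229031451046
[ 0.48096318 -0.10313399  0.08278277] [  1.53045829   2.14067799 -11.28060417]
[ 0.48094655 -0.1031276   0.08280547] [  1.91870781   0.35668923 -11.23013438]
[ 0.48093097 -0.103122    0.08283904] [  1.62764298   0.65527545 -11.02012614]
[ 0.48091767 -0.10313672  0.08287018] [  2.19084272   1.54796807 -10.67651773]
```

```bash
echo '[0,0,-0.002,0,0,0,-0.002,0,0,0,-0.001,0,0,0,-0.0005,0,0,0,0,0,0,0,0,0,0,0,0,0,0,0,0,0]' > next.json && python3 nudge.py next.json; python3 - <<'E'
from h import *
c=cam.camera("side"); im=c["img"]
for x in blobs(im,(0,120,80),(8,255,255),(330,190,370,230),3): print("side red",x[1],x[0])
for i in range(3):
  cam.camera("wrist"); o=get_obs(); print(o["position"],o["ft_force"])
E
```

```text
time: 5.28
position: [0.4809, -0.1032, 0.0884]
tool_rot: [1.0, -0.0, -0.0, -0.0]
ft_force: [1.6, 1.8, -13.3]
grip_width: 0.027
grip_force: 22.0
[ 0.48095158 -0.10317269  0.08844285] [  1.24137144   2.2391225  -12.60614954]
[ 0.48098174 -0.10318681  0.08844834] [  1.67708721   1.48649147 -12.63222339]
[ 0.48098449 -0.10318551  0.08846729] [  1.59132851   2.92340947 -13.11373107]
```

```bash
echo '[0,0,0,-0.06,0,0,0,-0.06,0,0,0,-0.06,0,0,0,0,0,0,0,0]' > next.json && python3 nudge.py next.json; python3 - <<'E'
from h import *
for i in range(2):
  cam.camera("wrist"); o=get_obs(); print(o["position"],o["ft_force"],o["moment"],o["grip_width"])
E
```

```text
time: 5.9
position: [0.481, -0.1031, 0.0885]
tool_rot: [0.996, 0.089, -0.0, -0.0]
ft_force: [2.3, 2.4, -12.5]
grip_width: 0.0274
grip_force: 22.0
[ 0.4809542  -0.10310728  0.08848464] [  1.09847636   3.73992546 -13.42754124] [ 0.59427251 -0.31433977  0.04886753] 0.027494954439444212
[ 0.48097831 -0.10311408  0.08850074] [  1.35725478   2.573678   -13.05003865] [ 0.61012138 -0.29723809  0.0106874 ] 0.027395138693513465
```

```bash
echo '[0,0,0,-0.09,0,0,0,-0.1,0,0,0,-0.1,0,0,0,-0.1,0,0,0,-0.1,0,0,0,-0.1,0,0,0,-0.1,0,0,0,-0.1,0,0,0,-0.1,0,0,0,-0.1,0,0,0,-0.1,0,0,0,-0.1,0,0,0,-0.1,0,0,0,-0.1,0,0,0,-0.09,0,0,0,0,0,0,0,0]' > next.json && python3 nudge.py next.json; python3 - <<'E'
from h import *
c=cam.camera("wrist");o=get_obs(); print(o["position"],o["ft_force"],o["moment"],o["q"][5], R.from_quat(o["tool_rot"]).as_matrix()[:,0])
for x in blobs(c["img"],(0,120,40),(8,255,255),(200,120,440,360),10): print("red",x[1],x[0],ray(c,cv2.boxPoints(cv2.minAreaRect(x[2].astype(np.float32))),.1105)[:,:2].round(4).tolist())
cv2.imwrite("pics/w2.png",c["img"][:,:,::-1])
E
```

```text
time: 7.42
position: [0.4804, -0.103, 0.0884]
tool_rot: [0.676, 0.737, -0.0, -0.001]
ft_force: [-0.3, 3.3, -13.9]
grip_width: 0.0274
grip_force: 22.0
[ 0.48041976 -0.10300215  0.08839875] [  0.6008074    3.06178136 -12.86107938] [ 0.59652914 -0.18621313  0.05949165] -0.525428368749898 [-8.63738164e-02  9.96262477e-01  7.99959693e-04]
red 75 [314. 277.] [[0.477, -0.0907], [0.4805, -0.0904], [0.4809, -0.0942], [0.4773, -0.0945]]
red 96 [314.32291667 318.41666667] [[0.4786, -0.11], [0.4822, -0.1097], [0.4827, -0.1152], [0.479, -0.1156]]
```

View pics/w2.png

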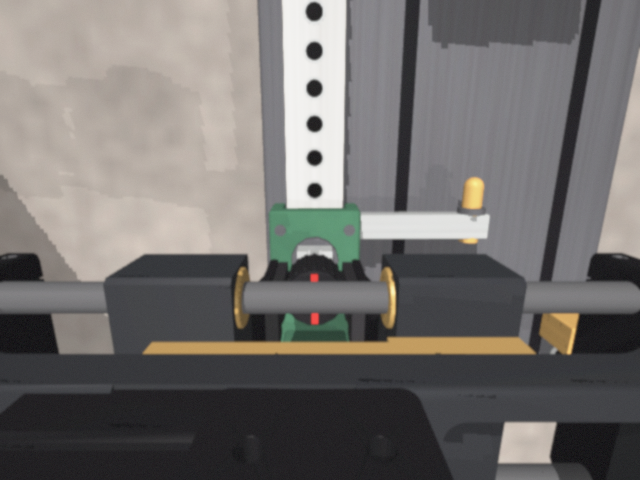

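The red line at column 314 now lies along the rail, so the twist followed. I'll lower it into the notch.

```bash
echo '[0,0,0.001,0,0,0,0.001,0,0,0,0.001,0,0,0,0.0005,0,0,0,0,0,0,0,0,0,0,0,0,0]' > next.json && python3 nudge.py next.json
```

```text
time: 8.05
position: [0.4806, -0.1032, 0.0851]
tool_rot: [0.675, 0.738, -0.0, -0.001]
ft_force: [-3.1, 3.6, -10.2]
grip_width: 0.0272
grip_force: 22.0
```

```bash
echo '[0,0,0.0005,0,0,0,0.0003,0,0,0,0,0,0,0,0,0]' > next.json && python3 nudge.py next.json; echo '[0,0,0,0,0,0,0,0,0,0,0,0]' > next.json && python3 nudge.py next.json - 4;  echo '[0,0,0,0,0,0,0,0,0,0,0,0,0,0,0,0]' > next.json && python3 nudge.py next.json 0.06; python3 - <<'E'
from h import *
c=cam.camera("side"); im=c["img"]
for x in blobs(im,(0,120,60),(8,255,255),(330,180,370,230),3): print("side red",x[1],x[0])
o=get_obs(); print(o["position"],o["ft_force"])
E
```

```text
time: 8.38
position: [0.4807, -0.1033, 0.0849]
tool_rot: [0.675, 0.738, -0.0, -0.0]
ft_force: [-3.7, 1.7, -2.9]
grip_width: 0.0275
grip_force: 22.0
time: 8.63
position: [0.4807, -0.1034, 0.0849]
tool_rot: [0.675, 0.738, -0.0, -0.0]
ft_force: [-4.1, 2.2, -1.5]
grip_width: 0.0278
grip_force: 4.0
time: 8.97
position: [0.4838, -0.1048, 0.0853]
tool_rot: [0.675, 0.738, 0.001, 0.003]
ft_force: [0.7, -0.1, -0.8]
grip_width: 0.047
grip_force: 0.0
side red 13 [351.23076923 205.38461538]
[ 0.48326163 -0.10447065  0.08509749] [ 0.27008091 -0.71447857 -0.21660128]
```

Plunger parked: the knob's red line rose about 3.3 px in the side view, and the spring load came off the hand. I'll go up, back and down behind the lug with the fingers shut.

```bash
echo '[0,0,-0.015,0,0,0,-0.015,0,0,0,-0.02,0,-0.02,0,0,0,-0.025,0,0,0,-0.025,0,0,0,-0.025,0,0,0,0,0,0,0,0,0,0,0]' > next.json && python3 nudge.py next.json 0.06; echo '[0,0,0.01,0,0,0,0.015,0,0,0,0.02,0,0,0,0.02,0,0,0,0.01,0,0,0,0,0,0,0,0,0]' > next.json && python3 nudge.py next.json 0; python3 - <<'E'
from h import *
o=get_obs(); print(o["position"],o["ft_force"])
a=np.array([.0895,0]);p=o["position"]-np.array([.4805,-.103,0]); print("bed frame from knob",p@[.996,.0895,0],p@[-.0895,.996,0])
c=cam.camera("side"); im=c["img"];cv2.imwrite("pics/s2.png",cv2.resize(im[170:310,240:400,::-1],None,fx=4,fy=4,interpolation=cv2.INTER_CUBIC))
E
```

```text
time: 9.77
position: [0.4905, -0.1997, 0.1346]
tool_rot: [0.676, 0.737, 0.0, 0.001]
ft_force: [-0.3, 0.6, -0.5]
grip_width: 0.0605
grip_force: 0.0
time: 10.35
position: [0.4892, -0.1969, 0.0587]
tool_rot: [0.675, 0.738, -0.0, -0.001]
ft_force: [0.6, -0.6, 1.0]
grip_width: 0.0213
grip_force: 0.0
[ 0.48921255 -0.19691882  0.05870508] [ 0.62392495 -0.58142744  0.95474448]
bed frame from knob 0.0002719695402796426 -0.09432291790404693
```

View pics/s2.png

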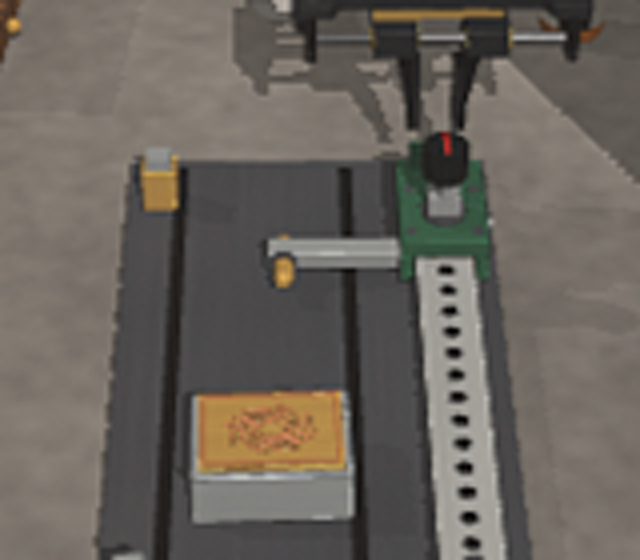

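Side crop: the knob is raised with the red line along the rail, and the fingers stand behind the lug. I'll push slowly, then measure the remaining gap.

```bash
echo '[0.006,0,0,0,0.008,0,0,0,0.005,0,0,0,0.003,0,0,0,0.003,0,0,0,0.003,0,0,0,0.003,0,0,0,0.003,0,0,0,0.003,0,0,0,0.003,0,0,0,0.003,0,0,0,0.003,0,0,0]' > next.json && python3 nudge.py next.json; echo '[0.004,0,0,0,0.004,0,0,0,0.004,0,0,0,0.004,0,0,0,0.004,0,0,0,0.004,0,0,0,0.004,0,0,0,0.004,0,0,0,0.004,0,0,0,0.004,0,0,0,0.004,0,0,0,0.004,0,0,0,0,0,0,0,0,0,0,0]' > next.json && python3 nudge.py next.json; cat > m.py <<'E'
from h import *
import sys
X=np.array([.996,.0895,0]);Y=np.array([-.0895,.996,0])
o=get_obs(); p=o["position"]-np.array([.4805,-.103,0]); print("tcp bed",p@X,p@Y,"F",o["ft_force"]@Y,o["ft_force"],"t",o["time"])
c=cam.camera("top"); im=c["img"]
cv2.imwrite(f"pics/{sys.argv[1]}.png",cv2.resize(im[185:315,195:415,::-1],None,fx=3.6,fy=3.6,interpolation=cv2.INTER_CUBIC))
for x in blobs(im,(12,80,80),(35,255,255),(240,210,350,265),15):
    z=.056 if x[1]>500 else .034
    P=ray(c,x[2],z); e=np.percentile(P@Y,[1,99]); print(x[1],x[0],"bedY",e, "mean",(P@X).mean())
E
python3 m.py t3
```

```text
time: 11.4
position: [0.486, -0.1521, 0.0594]
tool_rot: [0.675, 0.738, 0.0, 0.001]
ft_force: [-0.2, -2.9, 2.2]
grip_width: 0.0004
grip_force: 1.6
time: 12.57
position: [0.4801, -0.1032, 0.0589]
tool_rot: [0.675, 0.738, -0.0, -0.001]
ft_force: [0.3, -0.2, -0.2]
grip_width: 0.0004
grip_force: 0.4
tcp bed -0.000375264804949846 -0.00020246540808843312 F -0.2648312376058926 [ 0.26800335 -0.24181219 -0.22222168] t 12.5667
```

View pics/t3.png

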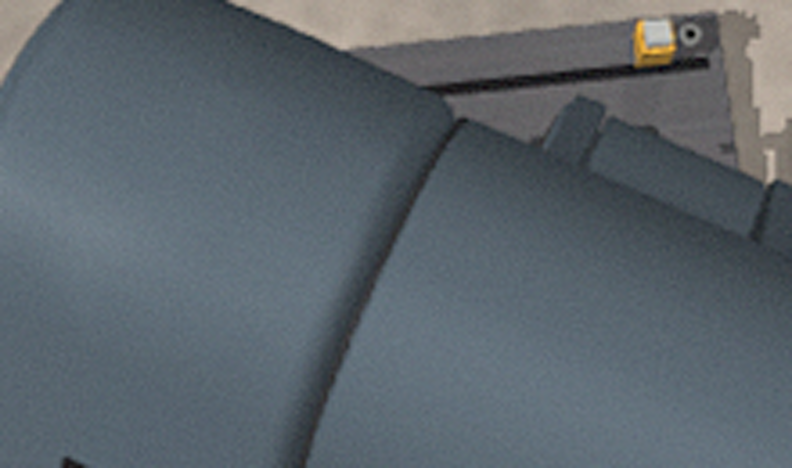

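The arm hides the scene from the top camera; the wrist and side views should see the button and die.

```bash
python3 - <<'E'
from h import *
Y=np.array([-.0895,.996,0]);X=np.array([.996,.0895,0])
w=cam.camera("wrist")["img"][:300,:,::-1]; c=cam.camera("side")
s=cv2.resize(c["img"][170:310,240:400,::-1],(640,560),interpolation=cv2.INTER_CUBIC)
cv2.imwrite("pics/ws.png",cv2.resize(np.vstack([w,s[:300]]),(640,600)))
for x in blobs(c["img"],(12,80,80),(35,255,255),(250,200,340,300),8): print("side",x[1],x[0],x[2].min(0),x[2].max(0),np.percentile(ray(c,x[2],.056 if x[1]>300 else .034)@Y,[1,99]))
c=cam.camera("wrist")
for x in blobs(c["img"],(12,80,80),(35,255,255),(330,0,640,300),50): print("wrist",x[1],x[0],x[2].min(0),x[2].max(0),np.percentile(ray(c,x[2],.056 if x[0][1]<130 else .034)@Y,[1,99]))
E
```

```text
side 108 [279.72222222 216.51851852] [275 209] [284 222] [-0.23240785 -0.17442616]
side 40 [310.5 255.8] [308 252] [313 259] [-0.0516834  -0.02545337]
side 715 [307.0027972 277.4965035] [289 267] [325 287] [0.03141742 0.09565875]
wrist 982 [517.17107943  60.14460285] [502  39] [531  79] [-0.04934599 -0.03336714]
wrist 178 [509.10674157 124.64606742] [496 120] [521 128] [-0.07066565 -0.06743095]
wrist 202 [333.74257426 282.72277228] [330 267] [337 299] [-0.16768933 -0.14733214]
```

View pics/ws.png

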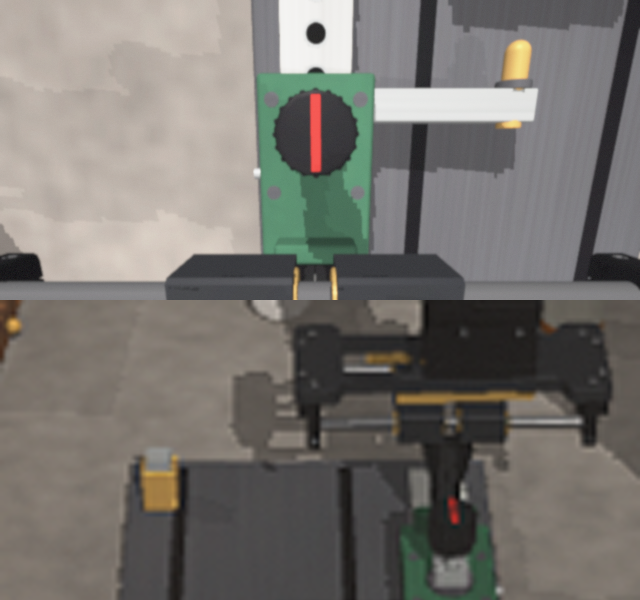

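Wrist view: button at (517,40), lug in contact with the fingers, red line along the rail. The side view puts the tip about 50 mm from the die. I'll push 38 mm, then look.

```bash
echo '[0.003,0,0,0,0.003,0,0,0,0.003,0,0,0,0.003,0,0,0,0.003,0,0,0,0.003,0,0,0,0.003,0,0,0,0.003,0,0,0,0.003,0,0,0,0.003,0,0,0,0.003,0,0,0,0.002,0,0,0,0.002,0,0,0,0.001,0,0,0,0,0,0,0,0,0,0,0]' > next.json && python3 nudge.py next.json; python3 - <<'E'
from h import *
Y=np.array([-.0895,.996,0])
c=cam.camera("side")
for x in blobs(c["img"],(12,80,80),(35,255,255),(290,240,340,300),8): print("side",x[1],x[0],x[2].min(0),x[2].max(0),np.percentile(ray(c,x[2],.056 if x[1]>300 else .034)@Y,[1,99]))
c=cam.camera("wrist");cv2.imwrite("pics/w5.png",c["img"][:320,:,::-1])
for x in blobs(c["img"],(12,80,80),(35,255,255),(400,0,640,300),50): print("wrist",x[1],x[0],x[2].min(0),x[2].max(0),np.percentile(ray(c,x[2],.034)@Y,[1,99]),np.percentile(ray(c,x[2],.056)@Y,[1,99]))
E
```

```text
time: 14.1
position: [0.4786, -0.0661, 0.0594]
tool_rot: [0.675, 0.738, 0.001, 0.0]
ft_force: [0.7, -0.1, -0.2]
grip_width: 0.0005
grip_force: 0.0
side 729 [307.55967078 276.97668038] [290 262] [325 287] [0.01804021 0.09565366]
wrist 993 [511.29204431  60.26586103] [496  40] [526  79] [-0.00762209  0.00967774] [-0.01178223  0.00348969]
wrist 167 [503.23952096 124.        ] [490 120] [515 127] [-0.03184634 -0.02828293] [-0.03316686 -0.03002116]
```

View pics/w5.png

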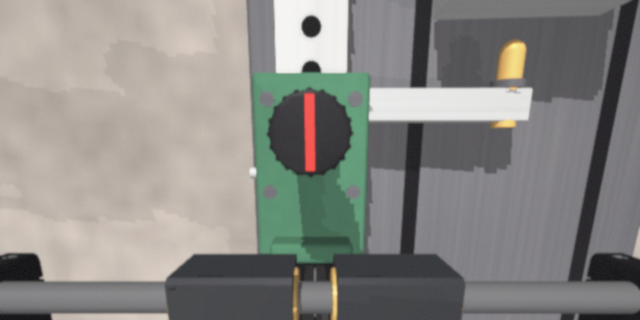

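Tip is at about bed-y +0.010 and the die face near +0.024, so roughly 14 mm is left. I'll approach slowly.

```bash
echo '[0.001,0,0,0,0.001,0,0,0,0.001,0,0,0,0.001,0,0,0,0.001,0,0,0,0.001,0,0,0,0.001,0,0,0,0.001,0,0,0,0,0,0,0,0,0,0,0]' > next.json && python3 nudge.py next.json; python3 - <<'E'
from h import *
c=cam.camera("wrist");cv2.imwrite("pics/w6.png",cv2.resize(c["img"][:140,380:,::-1],None,fx=3,fy=3))
E
echo '[0.0005,0,0,0,0.0005,0,0,0]' > next.json && python3 nudge.py next.json
```

```text
time: 15.03
position: [0.4777, -0.0584, 0.0594]
tool_rot: [0.675, 0.738, 0.0, 0.0]
ft_force: [2.0, -2.4, -0.2]
grip_width: 0.0006
grip_force: 1.2
time: 15.25
position: [0.4775, -0.0577, 0.0594]
tool_rot: [0.675, 0.738, 0.0, 0.0]
ft_force: [3.4, -3.3, 0.3]
grip_width: 0.0001
grip_force: 1.5
```

View pics/w6.png

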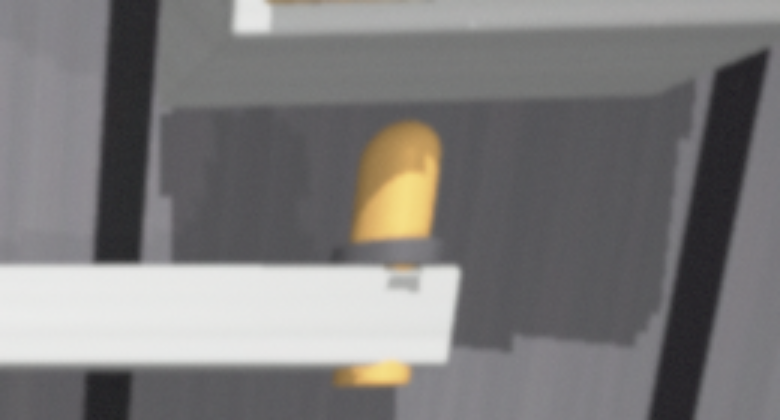

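Die foot at row ≈34 and tip at row ≈40 of the wrist image; allowing for height, about 6 mm remains. I'll creep.

```bash
echo '[0.0005,0,0,0,0.0005,0,0,0,0.0005,0,0,0,0.0005,0,0,0,0.0005,0,0,0,0.0005,0,0,0,0,0,0,0]' > next.json && python3 nudge.py next.json;for i in 1 2; do echo '[0.0003,0,0,0,0.0003,0,0,0,0.0003,0,0,0]' > next.json && python3 nudge.py next.json | grep -E 'pos|ft'; done; python3 - <<'E'
from h import *
c=cam.camera("wrist");im=c["img"]; print(im[20:50,513].tolist())
E
```

```text
time: 15.83
position: [0.4767, -0.0544, 0.0592]
tool_rot: [0.675, 0.738, -0.0, -0.0]
ft_force: [2.6, -2.6, -0.2]
grip_width: 0.0003
grip_force: 1.4
position: [0.4766, -0.0536, 0.0592]
ft_force: [2.4, -3.7, 0.4]
position: [0.4765, -0.0527, 0.0592]
ft_force: [3.0, -1.9, -0.1]
[[175, 176, 176], [176, 176, 176], [173, 174, 173], [167, 168, 167], [156, 156, 156], [137, 138, 137], [125, 126, 125], [120, 122, 120], [118, 118, 118], [118, 119, 118], [120, 120, 119], [119, 119, 120], [121, 121, 120], [121, 122, 121], [123, 123, 123], [122, 122, 122], [121, 123, 123], [120, 121, 121], [121, 123, 121], [121, 119, 118], [125, 118, 110], [131, 116, 93], [139, 114, 77], [151, 120, 75], [158, 126, 77], [163, 129, 78], [169, 134, 82], [172, 136, 83], [177, 140, 87], [178, 142, 86]]
```

```bash
python3 - <<'E'
from h import *
Y=np.array([-.0895,.996,0])
c=cam.camera("wrist"); print(ray(c,[513,25],.056)@Y, ray(c,[513,40],.034)@Y,ray(c,[513,40],.036)@Y)
E
for i in 1 2 ; do echo '[0.0002,0,0,0,0.0002,0,0,0,0.0001,0,0,0]' > next.json && python3 nudge.py next.json | grep -E 'pos|ft'; done
```

```text
[0.0235924] [0.02387739] [0.02330965]
position: [0.4765, -0.0522, 0.0592]
ft_force: [2.7, -3.1, 0.5]
position: [0.4764, -0.0517, 0.0592]
ft_force: [1.3, -3.3, 1.8]
```

Vision says contact is imminent, so 0.5 mm per command from here.

```bash
for i in 1 2; do echo '[0.0002,0,0,0,0.0002,0,0,0,0,0,0,0]' > next.json && python3 nudge.py next.json | grep -E 'pos|ft'; done
```

```text
position: [0.4764, -0.0512, 0.0592]
ft_force: [0.2, -2.8, 0.6]
position: [0.4764, -0.0509, 0.0592]
ft_force: [0.8, -2.8, 0.4]
```

```bash
python3 - <<'E'
from h import *
c=cam.camera("wrist");im=c["img"].astype(int); print(im[14:44,510,0].tolist())
E
echo '[0.0002,0,0,0,0.0002,0,0,0,0,0,0,0]' > next.json && python3 nudge.py next.json | grep -E 'pos|ft'
```

```text
[243, 234, 197, 159, 153, 161, 170, 172, 173, 174, 176, 177, 175, 171, 161, 147, 129, 120, 119, 118, 119, 122, 121, 120, 121, 120, 123, 122, 125, 132]
position: [0.4764, -0.0508, 0.0592]
ft_force: [0.7, -5.3, -0.0]
```

Force rose to 5.3 N and the advance stalled. I'll confirm by averaging.

```bash
cat > f.py <<'E'
from h import *
F=[];P=[]
for i in range(5):
    cam.camera("wrist");o=get_obs();F.append(o["ft_force"]);P.append(o["position"])
print(np.mean(F,0),np.mean(P,0))
E
python3 f.py; echo '[0.0002,0,0,0,0,0,0,0]' > next.json && python3 nudge.py next.json | grep -E 'pos|ft'; python3 f.py
```

```text
[ 0.79493191 -5.49292478  0.16391544] [ 0.47638514 -0.05076445  0.05923882]
position: [0.4764, -0.0507, 0.0592]
ft_force: [0.1, -5.6, 1.0]
[ 0.32484618 -5.21086383  0.47594165] [ 0.47637948 -0.05069788  0.0592444 ]
```

```bash
echo '[0.0002,0,0,0,0,0,0,0]' > next.json && python3 nudge.py next.json | grep -E 'pos|ft'; python3 f.py
```

```text
position: [0.4764, -0.0506, 0.0592]
ft_force: [0.9, -7.0, -0.0]
[ 0.43489615 -5.88294745  0.20054306] [ 0.47638577 -0.0506493   0.05924508]
```

Contact is confirmed: stalled with about 3 N on the die. I'll back off, raise and check.

```bash
echo '[-0.001,0,0,0,-0.004,0,0,0,-0.01,0,0,0,-0.02,0,0,0,0,0,-0.02,0,0,0,-0.03,0,0,0,-0.03,0,-0.03,0,-0.02,0,-0.04,0,0,0,-0.04,0,0,0,0,0,0,0,0,0,0,0,0,0,0,0]' > next.json && python3 nudge.py next.json; python3 - <<'E'
from h import *
a=cam.camera("wrist")["img"][:,:,::-1]; c=cam.camera("side")
s=cv2.resize(c["img"][190:300,270:380,::-1],(480,480),interpolation=cv2.INTER_CUBIC)
cv2.imwrite("pics/end.png",cv2.resize(np.hstack([a[:,100:420+160],s]),(800,400)))
for x in blobs(c["img"],(12,80,80),(35,255,255),(280,240,340,300),100): print("die side",x[1],x[0])
E
```

```text
time: 19.9
position: [0.488, -0.194, 0.1586]
tool_rot: [0.675, 0.737, 0.0, -0.002]
ft_force: [-0.4, 0.0, -0.4]
grip_width: 0.0005
grip_force: 0.0
die side 718 [307.01949861 277.4275766 ]
```

View pics/end.png

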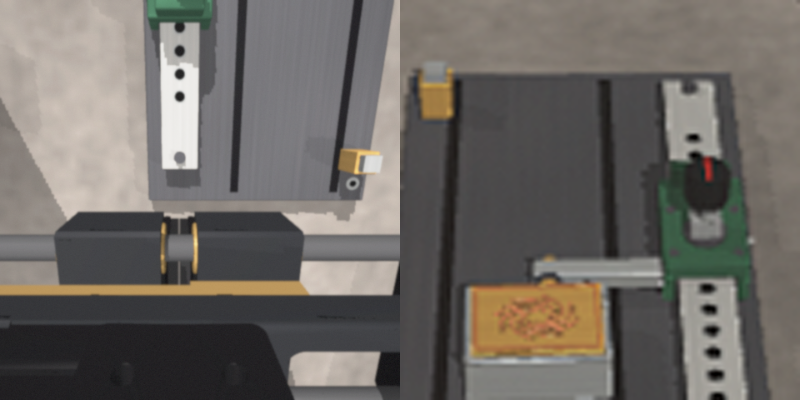

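The gauge is up against the die (button hidden behind the die's top edge), the knob is still raised with its red line along the rail, the die hasn't moved (307.0,277.4 against 307.0,277.5 before), and the arm is clear.

```bash
python3 -c "
from rig import robot, cam, get_obs
print(robot.hand_in())"
```

```text
the job is handed in; nothing more can be done
None
```

I handed the job in at about 20 s: the plunger is parked in its rest notch, the gauge's button rests against the die with about 3 N at contact, and the side camera shows the die unmoved; the hand-in gave no verdict.

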